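Strike the square sample die home

ROBOT

A 7-joint arm with a two-finger parallel gripper is mounted at the origin on the work surface. World frame = base frame: x ahead of the robot, y to its left, z up, the work surface at z = 0. Lengths are in mm, angles in rad, forces in N, time in s.
With the tool pointing down it reaches from about 400 to 925 mm from the base axis. Payload 5.6 kg.
Tool frame: the origin (TCP) lies midway between the tips of the shut fingers; the grasp point (between the pads) lies 19 mm behind it; z points along the fingers, y is the line along which they close (so a half turn about z gives the same grasp; the last joint's range is limited). The gripper opens to 85 mm and grips with 20 to 120 N. Pads are 22 mm wide; open, the fingers measure 114 mm over their backs; the gripper's body (76 mm by 85 mm) begins 54 mm behind the grasp point. The pads swing forward as they close: fully open they stand 13 mm farther back than shut.
Start: joints at [-1.35, 0.468, -0.012, 1.603, 0.006, 1.071, -0.056], TCP at [169.53, 627.51, 199.89] pointing down, gripper open.
Joint ranges: [-2.53, 2.53], [-0.31, 2.02], [-1.57, 1.55], [0.28, 2.44], [-1.29, 4.43], [0.15, 1.84], [-2.92, 2.92]. Speed limits (rad/s): [2.57, 2.57, 3.14, 3.14, 3.14, 3.14, 3.14].

INTERFACE

Orientations are given as [roll, pitch, yaw] about the fixed x, y, z axes, in that order (R = Rz(yaw) Ry(pitch) Rx(roll)).
In Python, from bench import read_state, snapshot, finish_job, spot_in gives the robot as it stands. The module is installed in compiled form; this text tells all that it offers.
- The arm moves only by the shell command python3 -m handwheel 'ROWS' [FORCE]. ROWS is JSON, a list of rows, each a list of 5 numbers: the shift along the tool's x, y, z in cm, then the turn about the tool's z in rad, then the opening, from 0 (shut) to 1 (fully open). A call has 1 to 20 rows; each row shifts and turns the commanded pose from where the row before left it, along the tool's axes as they then stand; what a row does not reach is not made up. A row lasts 1/8 s, in which the tool goes at most 62.5 mm and 10.7 degrees, less where a joint would pass 70% of its speed; a pose out of reach is approached as far as the arm can. A call is refused whole if a number of a shift passes 6.25 or a number of a turn 0.188, either way. A call with a gripper value outside its range is refused whole. The fingers move at their own pace and stop on an object; FORCE is the grip in N (left out, the last holds). Time passes only in rows, so rows that do not move let the fingers close. It gives the time, the measured TCP pose, the force, the opening and the grip force at its end, in the units of the state.
- read_state(): the state, without advancing time (a new reading comes with each control period).
- snapshot(name): name is "side" or "top"; returns a dict with "image" (480x640x3 uint8, blue, green, red), "intrinsics" (3x3 intrinsics, pixels), "k1" (the pictures are not rectified: a ray, as slopes to the right and down, at radius r is drawn at 1 + k1 r^2 times it, then the intrinsics apply), "rvec" (rotation vector, rad) and "tvec" (3), from world to camera coordinates, as OpenCV has them. Camera axes: x right, y down, z forward; pixel columns grow to the right and rows downward; lengths in mm; the calibration is good to about 2 mm. A picture is of the moment at which its call begins. There is no depth.
- finish_job(): hands the job in; it is judged then, once.
Trained networks look in a picture, given as the dict that the camera call returned (one of the last four; its "shot" number tells which), for a name from the list of things; names that differ only in an ending like _2 or _b are one class to them, and where a whole thing is asked for, a point or a joint stands for the part that bears it (a point fixed in the world has none). Each returns a list of dicts, best first, with "confidence" (0 to 1); they miss things now and then, are a little off and sometimes report something else, mostly with a low value. They report only what shows in the picture. A call takes as long as a camera call. They do not tell look-alikes from the thing itself.
- spot_in(picture, target): "extent" ([centre column, centre row, width, height] in pixels, round what is visible of it).
The state is a dict: "time_s": time; "q": joint angles; "qd": joint speeds; "joint_efforts": joint torques, N m; "eef_pos": TCP position; "eef_rot": TCP orientation; "wrist_force": force on the tool from outside, world axes, zero at the start; "ft_torque": the same for the moment, N m; "gripper_width": finger opening in mm; "grasp_force": force on a finger pad.
Only numpy, scipy, OpenCV 4.12 (cv2) and the standard library are available. Lean on these libraries where they do the work, as an engineer would, in place of code of your own. Each camera call takes 0.05 s, during which the arm holds its last target. There are 200 camera calls.

TASK

Take the mallet from its cradle and, holding it by the handle, strike the square-capped plunger down with a brisk blow (or several) until its cap sits fully home on its die; do not press it slowly or push it with the hand, and leave the round-capped plunger as it is. Then lay the mallet back in its cradle the way it lay, without dropping it, and let go; do not disturb the beakers, jar and weigh boat that stand in between.

Things in the scene. Friction and masses are not known exactly. Their poses are not given: they have to be found in the camera images.
- mallet_grip (a point): Where to grip the mallet: on the axis of its level wooden handle (24 x 24 mm section, 165 mm long beyond the head), 65 mm from the head's axis. Mallet about 0.32 kg, centre of mass about 30 mm from the head's axis. It starts in the cradle, head standing on its lower face. x axis: along the handle towards the head; z: up, along the head's axis.
- mallet_head (a point): Centre of the mallet's upright cylindrical head, 50 mm in diameter, 72 mm tall, black rubber faces at top and bottom; the striking face is 36 mm below this point. The handle leaves the head's side at this height. Axes as mallet_grip.
- cradle_seat (a point): Where the centre of the head's lower face rests in the fixed grey cradle, on its 240 x 80 x 10 mm base plate (top 10 mm above the bench). x: along the handle towards the head. A fork 155 to 175 mm behind it (-x) takes the handle: saddle 24 mm above the plate, prongs 44 mm apart, rising 50 mm above the plate. In place the handle's axis is 36 mm above this point.
- square_plunger_top (a point): Centre of the top face of the square-capped plunger: a 46 x 46 mm square brass cap, 14 mm thick, on a sprung shaft. It stands over a 70 mm square dark steel block (top 60 mm above the bench) fixed on a 110 x 110 x 12 mm plate. The top face is 114 mm above the bench when the plunger is fully up and 74 mm when it is home. z axis up, x and y along the plate's sides.
- square_plunger (a joint): How far the square-capped plunger is driven down, m: 0 fully up, 0.040 fully home (cap down on the die). It starts 0 to 10 mm down. It yields to about 6 to 12 N, a spring of 0.12 N/mm pushes back, but a friction catch keeps it wherever it is driven.
- round_plunger_top (a point): Centre of the top face of the round-capped plunger: a 50 mm diameter round brass cap, 14 mm thick, on a sprung shaft. It stands over a 72 mm diameter dark steel cylinder (top 60 mm above the bench) fixed on a 110 x 110 x 12 mm plate. The top face is 114 mm above the bench when the plunger is fully up and 74 mm when it is home. z axis up, x and y along the plate's sides.
- round_plunger (a joint): How far the round-capped plunger is driven down, m: 0 fully up, 0.040 fully home (cap down on the die). It starts 0 to 10 mm down. It yields to about 6 to 12 N, a spring of 0.12 N/mm pushes back, but a friction catch keeps it wherever it is driven.
- beaker_a: Bystander, loose: glass beaker, 56 mm wide, 75 mm tall. Origin at the centre of its underside, z up.
- beaker_b: Bystander, loose: glass beaker, 56 mm wide, 75 mm tall. Origin at the centre of its underside, z up.
- weigh_boat_a: Bystander, loose: white square weigh boat, 56 x 56 x 18 mm. Origin at the centre of its underside, z up.
- sample_jar: Bystander, loose: clear jar, 56 mm wide, 80 mm tall. Origin at the centre of its underside, z up.
There are look-alikes about, which are no part of the job. Leave any red look-alike of the part that bears mallet_grip alone. What is shaped like the part that bears square_plunger_top but blue or green is not meant.

How it is judged:
By the outcome, as a careful person would: the job done as asked, in the order asked, and still so for the second after the job is handed in, with the robot touching nothing.
It also fails if it takes over 48 s, if anything falls off the work surface, if the arm or the gripper's body presses on something with over 40 N, if the wrist force passes 120 N, or if a joint passes its speed limit or range.

## Working session

There is one attempt and no reset: what is moved stays moved. The work goes in short steps, Python scripts to look and compute and a shell command to move; the robot and the scene stay as the last step left them, time stands still between calls to the robot, and variables do not carry over. Pictures are saved under pics/ and viewed, at most 10 in all, crops included, and the job is handed in when it is done.

```bash
mkdir -p pics; cat > h.py <<'E'
import numpy as np, cv2
from bench import read_state, snapshot, finish_job, spot_in
def ray(s,u,v):
    K=np.array(s["intrinsics"]);k=s["k1"]
    d=np.array([(u-K[0,2])/K[0,0],(v-K[1,2])/K[1,1]]);p=d.copy()
    for _ in range(30): p=d/(1+k*(p@p))
    R=cv2.Rodrigues(np.array(s["rvec"],float))[0];t=np.array(s["tvec"],float).ravel()
    return -R.T@t, R.T@np.array([p[0],p[1],1])
def at(s,u,v,z):
    c,d=ray(s,u,v); return c+d*(z-c[2])/d[2]
def proj(s,P):
    R=cv2.Rodrigues(np.array(s["rvec"],float))[0]
    q=R@np.array(P,float)+np.array(s["tvec"],float).ravel();p=q[:2]/q[2]
    p=p*(1+s["k1"]*(p@p));K=np.array(s["intrinsics"]);return K[:2,:2]@p+K[:2,2]
E
python3 - <<'E'
from h import *
for n in ("side","top"):
    s=snapshot(n);cv2.imwrite(f"pics/{n}0.png",s["image"])
    print(n,ray(s,320,240)[0].round())
    for t in ["mallet_head","mallet_grip","square_plunger_top","round_plunger_top","beaker_a","weigh_boat_a","sample_jar","cradle_seat"]:
        try: print(t,[(np.round(d["extent"]).astype(int).tolist(),round(d["confidence"],2)) for d in spot_in(s,t)])
        except Exception as e: print(t,e)
print(read_state())
E
```

```text
side [ 178. -685. 1049.]
mallet_head [([366, 284, 86, 57], 0.91), ([282, 429, 72, 101], 0.89)]
mallet_grip [([365, 282, 85, 60], 0.88), ([282, 427, 69, 106], 0.73)]
square_plunger_top [([284, 151, 20, 26], 0.78), ([228, 126, 20, 22], 0.73), ([306, 194, 21, 31], 0.67)]
round_plunger_top [([437, 375, 27, 27], 0.63), ([360, 360, 31, 33], 0.47)]
beaker_a [([301, 248, 23, 32], 0.95), ([420, 331, 34, 37], 0.92)]
weigh_boat_a [([301, 249, 24, 37], 0.7), ([358, 361, 34, 31], 0.57)]
sample_jar [([348, 237, 23, 32], 0.86)]
cradle_seat [([366, 302, 101, 53], 0.96), ([303, 249, 18, 34], 0.47)]
top [ 379.  171. 1208.]
mallet_head [([383, 209, 23, 87], 0.88), ([477, 322, 67, 73], 0.76)]
mallet_grip [([384, 207, 29, 83], 0.72), ([478, 324, 63, 70], 0.67)]
square_plunger_top [([194, 212, 23, 20], 0.91), ([119, 257, 27, 24], 0.87)]
round_plunger_top [([501, 199, 22, 24], 0.63)]
beaker_a [([321, 245, 20, 23], 0.69), ([442, 187, 29, 25], 0.62), ([384, 207, 27, 84], 0.17)]
weigh_boat_a [([440, 244, 22, 20], 0.65)]
sample_jar [([322, 194, 24, 26], 0.56)]
cradle_seat [([385, 209, 42, 94], 0.6), ([443, 187, 29, 23], 0.2)]
{'time_s': 0.9, 'q': array([-1.35002488,  0.46747276, -0.01158767,  1.60272093,  0.00599161,
        1.07139092, -0.05628191]), 'qd': array([-4.39746908e-04,  2.33815516e-05, -1.66648671e-03, -1.12891166e-03,
       -5.76885185e-04, -1.76555402e-03,  1.53161295e-03]), 'joint_efforts': array([ 1.92729312e-04, -5.32209527e+01,  2.13742215e-02, -2.51638019e+01,
        1.14221268e-02,  1.14366354e-03, -5.61270070e-06]), 'eef_pos': array([169.51849701, 627.5074504 , 199.89936525]), 'eef_rot': array([3.14154807e+00, 3.58287726e-05, 2.87775303e+00]), 'wrist_force': array([0.5371083 , 0.4031922 , 0.23390686]), 'ft_torque': array([-0.00031377, -0.01447799, -0.01755661]), 'grasp_force': 0.0, 'gripper_width': 85.43635445587884}
```

View pics/top0.png

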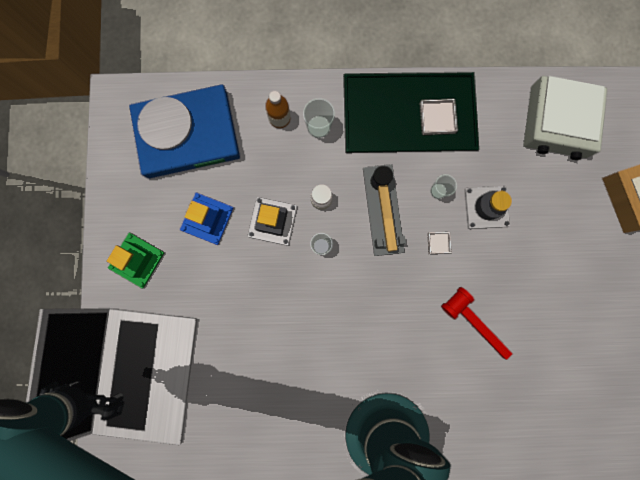

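View pics/side0.png

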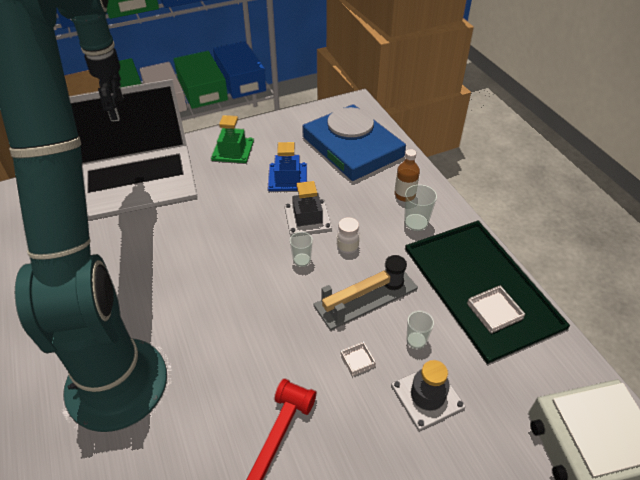

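Top view: the wooden mallet is in its grey cradle, with its head at (382,178) and the handle running down to (392,250). The red mallet at (477,322) is a look-alike.

There are three square plungers: the white-plated one with a dark steel block at (270,217), a blue one at (208,217) and a green one at (135,259). Only the dark steel one fits the description. The round-capped one at (490,205) stays as it is. I'll confirm with a crop and measure.

```bash
cat > m.py <<'E'
from h import *
T=snapshot("top");S=snapshot("side")
def blob(s,box,lo,hi):
    x0,y0,x1,y1=box;hsv=cv2.cvtColor(s["image"][y0:y1,x0:x1],cv2.COLOR_BGR2HSV)
    m=cv2.inRange(hsv,np.array(lo),np.array(hi))
    n,l,st,c=cv2.connectedComponentsWithStats(m);k=1+np.argmax(st[1:,4])
    pts=np.argwhere(l==k)[:,::-1]+[x0,y0]
    return pts,c[k]+[x0,y0],cv2.minAreaRect(pts.astype(np.float32))
def tri(a,b):
    A=[];B=[]
    for c,d in(a,b):
        d=d/np.linalg.norm(d);M=np.eye(3)-np.outer(d,d);A.append(M);B.append(M@c)
    p=np.linalg.solve(sum(A),sum(B));return p
E
python3 - <<'E'
from m import *
bt=blob(T,(250,198,298,240),(15,120,120),(35,255,255));print("capT",bt[1],bt[2],len(bt[0]))
bs=blob(S,(292,178,325,202),(15,120,100),(35,255,255));print("capS",bs[1],bs[2],len(bs[0]))
for z in(104,109,114):print(z,at(T,*bt[1],z).round(1), [at(T,*p,z)[:2].round(1).tolist() for p in cv2.boxPoints(bt[2])])
h=blob(T,(365,160,410,260),(8,60,80),(30,255,255));print("handle",h[1],h[2])
print([at(T,*p,58)[:2].round(1).tolist() for p in cv2.boxPoints(h[2])], at(T,*h[1],58).round(1))
k=blob(T,(365,160,402,195),(0,0,0),(180,255,45));print("head",k[1],k[2],len(k[0]),at(T,*k[1],80).round(1))
for n,u,v,z in[("jar",322,194,40),("beakA",321,245,40),("beakB",442,187,40),("boat",440,244,9)]:print(n,at(T,u,v,z)[:2].round())
a=cv2.resize(T["image"][155:275,240:420],None,fx=4,fy=4,interpolation=2)
b=cv2.resize(S["image"][170:340,260:430],(0,0),fx=4,fy=4,interpolation=2)[:480][:, :]
cv2.imwrite("pics/c1.png",a)
cv2.imwrite("pics/c2.png",cv2.resize(S["image"][170:330,260:440],None,fx=4,fy=3.7))
E
```

```text
capT [267.69859155 214.69295775] ((267.6882019042969, 214.65293884277344), (18.98141860961914, 18.54755401611328), 12.528807640075684) 355
capS [306.49084249 189.19047619] ((306.52996826171875, 189.2100067138672), (15.273507118225098, 18.24335479736328), 81.8698959350586) 273
104 [557.7 289.7 104. ] [[541.1, 317.3], [585.7, 307.4], [574.6, 262.0], [530.2, 272.2]]
109 [556.9 289.2 109. ] [[540.3, 316.6], [584.7, 306.7], [573.8, 261.6], [529.5, 271.7]]
114 [556.1 288.6 114. ] [[539.6, 316.0], [583.8, 306.1], [572.9, 261.2], [528.8, 271.3]]
handle [387.32320442 218.06767956] ((387.2926025390625, 217.97515869140625), (65.91026306152344, 10.99114990234375), 81.57302856445312)
[[634.2, 14.5], [638.0, -13.5], [470.2, -32.1], [466.6, -4.6]] [551.3  -9.   58. ]
head [381.41126761 176.68732394] ((380.9006652832031, 176.68150329589844), (19.200456619262695, 23.255725860595703), 65.55604553222656) 355 [653.5   5.7  80. ]
jar [620. 155.]
beakA [487. 160.]
beakB [ 633. -157.]
boat [ 487. -153.]
```

View pics/c1.png

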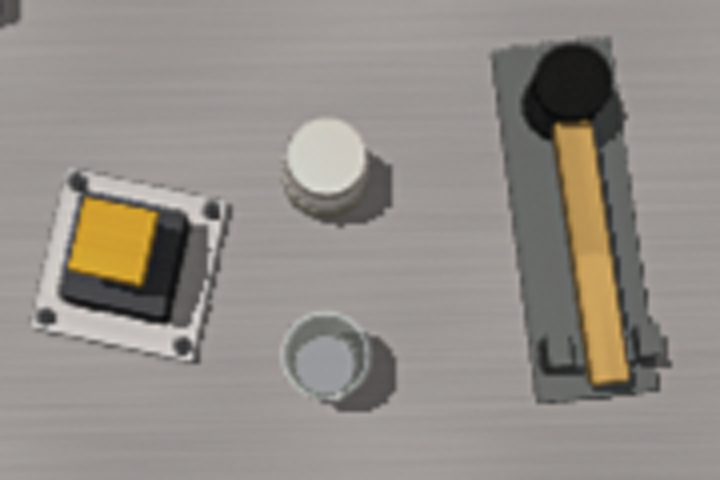

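View pics/c2.png

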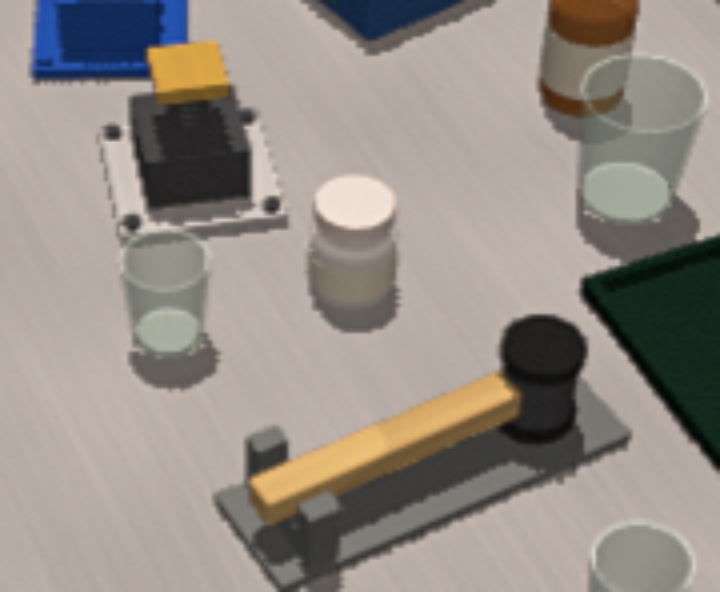

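The crop confirms the dark-steel square plunger on its white plate, with its cap at crop (112,240) or top pixel (268,215). The wooden mallet lies with its head at crop (573,82), and the jar and beaker stand between the two. Next I'll refine the poses.

```bash
cat > t.py <<'E'
from h import *
import sys,json
def to(tx,ty,tz,yaw=None):
    s=read_state();p=s["eef_pos"];R=cv2.Rodrigues(np.zeros(3))[0]
    r,pi,y=s["eef_rot"];from scipy.spatial.transform import Rotation as Q
    M=Q.from_euler("xyz",[r,pi,y]).as_matrix()
    print("tcp",p.round(1),"rpy",np.round([r,pi,y],3),"t",s["time_s"],"w",round(s["gripper_width"],1),"g",s["grasp_force"],"F",s["wrist_force"].round(1))
    if yaw is not None: print("turn",round(y-yaw,3)); M=Q.from_euler("xyz",[np.pi,0,yaw]).as_matrix()
    print("shift cm tool",(M.T@(np.array([tx,ty,tz])-p)/10).round(2))
E
python3 - <<'E'
from m import *
from scipy.optimize import least_squares
# cap: joint fit xy,z from silhouette centroids
bt=blob(T,(250,198,298,240),(15,120,120),(35,255,255));bs=blob(S,(292,178,325,202),(15,120,100),(35,255,255))
def sil(s,pts):
    h=cv2.convexHull(np.array([proj(s,p) for p in pts],np.float32));m=cv2.moments(h)
    return np.array([m["m10"],m["m01"]])/m["m00"]
def box(c,yaw,a,b,z0,z1):
    R=np.array([[np.cos(yaw),-np.sin(yaw)],[np.sin(yaw),np.cos(yaw)]])
    return [[*(np.array(c)+R@[i,j]),z] for i in a for j in b for z in(z0,z1)]
f=lambda q:np.r_[sil(T,box(q[:2],-.23,(-23,23),(-23,23),q[2]-14,q[2]))-bt[1],sil(S,box(q[:2],-.23,(-23,23),(-23,23),q[2]-14,q[2]))-bs[1]]
r=least_squares(f,[557,289,109]);print("cap",r.x.round(1),r.fun.round(2))
hT=blob(T,(365,160,410,260),(8,60,80),(30,255,255));hS=blob(S,(315,255,400,315),(8,60,80),(30,255,255))
print(hT[2],hS[2],len(hS[0]))
# mallet: x,y of head axis, yaw ; match masks by rendering hulls of handle visible
def ends(s,b):
    p=b[0].astype(float);c=p.mean(0);u=np.linalg.svd(p-c,full_matrices=False)[2][0];return c,u
cT,uT=ends(T,hT)
def hd(s,q):
    pts=box(q[:2],q[2],(-190,-25),(-12,12),34,58);return cv2.convexHull(np.array([proj(s,p) for p in pts],np.float32))
def feat(s,q):
    h=hd(s,q);m=np.zeros((480*4,640*4),np.uint8);cv2.fillConvexPoly(m,np.round((h.reshape(-1,2)+.5)*4-.5).astype(int),1)
    if s is T or s is S:  # head occlusion
        hp=[[q[0]+25*np.cos(a),q[1]+25*np.sin(a),z] for a in np.linspace(0,6.28,40) for z in(10,82)]
        hh=cv2.convexHull(np.array([proj(s,p) for p in hp],np.float32))
        k=np.zeros_like(m);cv2.fillConvexPoly(k,np.round((hh.reshape(-1,2)+.5)*4-.5).astype(int),1)
        m[k>0]=0
    m=cv2.moments(m,True);c=np.array([m["m10"],m["m01"]])/m["m00"]/4-.375;a=.5*np.arctan2(2*m["mu11"],m["mu20"]-m["mu02"])
    return np.r_[c,a*40]
def mf(b):
    m=np.zeros((480,640),np.uint8);m[b[0][:,1],b[0][:,0]]=1;m=cv2.moments(m,True)
    return np.r_[m["m10"]/m["m00"],m["m01"]/m["m00"],20*np.arctan2(2*m["mu11"],m["mu20"]-m["mu02"])]
for nm,ff in(("T",[(T,hT)]),("S",[(S,hS)]),("TS",[(T,hT),(S,hS)])):
    r=least_squares(lambda q:np.concatenate([feat(s,q)-mf(b) for s,b in ff]),[657,3,.112],x_scale=[10,10,.1],diff_step=[.004,.8,.2])
    print(nm,r.x.round(3),r.fun.round(2))
print("headtop by eye",at(T,383.3,175.5,82).round(1))
q=r.x;g=q[:2]-65*np.array([np.cos(q[2]),np.sin(q[2])]);print("grip",g.round(1))
from t import to
to(*g,150,q[2]+np.pi)
E
```

```text
cap [556.9 289.1 109. ] [0.29 0.43 0.25 1.17]
((387.2926025390625, 217.97515869140625), (65.91026306152344, 10.99114990234375), 81.57302856445312) ((355.62005615234375, 290.2561950683594), (14.119499206542969, 73.39876556396484), 64.88516235351562) 986
T [6.6371e+02 2.3980e+00 1.1800e-01] [ 0.04  0.07 -0.01]
S [6.66641e+02 2.19000e-01 9.10000e-02] [-0.03  0.06  0.05]
TS [6.65808e+02 9.86000e-01 1.03000e-01] [-0.09 -0.63  0.62 -0.35  0.33 -0.4 ]
headtop by eye [656.    1.1  82. ]
grip [601.2  -5.7]
tcp [169.5 627.5 199.9] rpy [-3.142  0.     2.878] t 1.1 w 85.2 g 0.0 F [-0.3  0.2  0.3]
turn -0.367
shift cm tool [-36.39 -67.44   4.99]
```

The two camera fits and the eye estimate agree to a few mm: head ≈ (657,1.5), handle yaw ≈ 0.107, cap ≈ (557,289,109). I'll move above the grip point.

```bash
python3 -m handwheel '[[0,0,0,-0.185,1],[0,0,0,-0.186,1],[-2.71,-5.19,0,0,1],[-2.71,-5.19,0,0,1],[-2.71,-5.19,0,0,1],[-2.71,-5.19,0,0,1],[-2.71,-5.19,0,0,1],[-2.71,-5.19,0,0,1],[-2.71,-5.19,0,0,1],[-2.71,-5.19,0,0,1],[-2.71,-5.19,0,0,1],[-2.71,-5.19,0,0,1],[-2.71,-5.19,0,0,1],[-2.71,-5.19,0,0,1],[-2.71,-5.19,0,0,1],[0,0,0,0,1],[0,0,0,0,1]]' 100; python3 -c "
from t import *;to(592.4,-5.4,27,3.249)
s=snapshot('top');cv2.imwrite('pics/a.png',s['image'][100:340,240:560])
s=snapshot('side');cv2.imwrite('pics/b.png',s['image'][100:400,160:500])"
```

```text
time_s: 3.22
eef_pos: [591.6, -5.1, 199.6]
eef_rot: [3.141, -0.001, -3.034]
wrist_force: [-0.2, 0.0, -0.6]
gripper_width: 85.2
grasp_force: 0.0
tcp [591.6  -5.1 199.6] rpy [ 3.141e+00 -1.000e-03 -3.034e+00] t 3.225 w 85.2 g 0.0 F [-0.2  0.  -0.6]
turn -6.283
shift cm tool [-0.08 -0.03 17.26]
```

```bash
python3 -m handwheel '[[-0.08,0,4,0,1],[0,0,4,0,1],[0,0,4,0,1],[0,0,3,0,1],[0,0,1.5,0,1],[0,0,0.7,0,1],[0,0,0,0,1],[0,0,0,0,0],[0,0,0,0,0],[0,0,0,0,0],[0,0,0,0,0],[0,0,0,0,0],[0,0,0,0,0]]' 120
```

```text
time_s: 4.95
eef_pos: [592.7, -5.6, 27.9]
eef_rot: [3.142, 0.0, -3.034]
wrist_force: [0.6, 0.2, 0.7]
gripper_width: 0.3
grasp_force: 0.0
```

```bash
python3 - <<'E'
from h import *
t=snapshot('top')['image'][120:300,300:480];s=snapshot('side')['image'][200:360,290:470]
cv2.imwrite('pics/d.png',np.hstack([cv2.resize(t,(400,400)),cv2.resize(s,(400,400))]))
E
```

```text
(no output)
```

View pics/d.png

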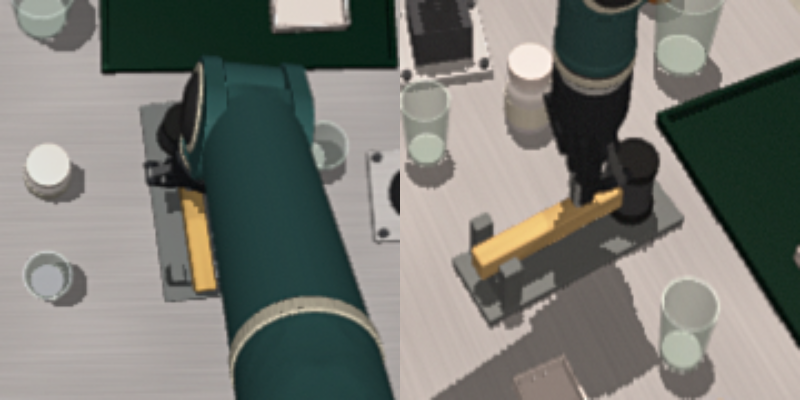

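```bash
python3 - <<'E'
from h import *
from t import to
to(592,-5,27,3.249)
t=snapshot('top');s=snapshot('side')
out=[]
for c,(x0,y0,x1,y1) in((t,(350,150,430,260)),(s,(340,220,420,330))):
    im=cv2.resize(c['image'][y0:y1,x0:x1],None,fx=5,fy=5,interpolation=cv2.INTER_CUBIC)
    for P,col in(([592.7,-5.6,28],(0,0,255)),([592.7,-5.6,47],(0,255,0)),([657,1.5,82],(255,0,0)),([592.7,-5.6,58],(255,0,255))):
        u=(proj(c,P)-[x0,y0]+.5)*5;cv2.circle(im,tuple(int(v) for v in u),3,col,-1)
    out.append(im[:550,:400])
cv2.imwrite('pics/e.png',np.hstack(out))
E
```

```text
tcp [592.7  -5.6  27.8] rpy [ 3.142 -0.    -3.034] t 5.05 w -0.1 g 0.0 F [-0.9 -0.6 -0.6]
turn -6.283
shift cm tool [0.07 0.06 0.08]
```

View pics/e.png

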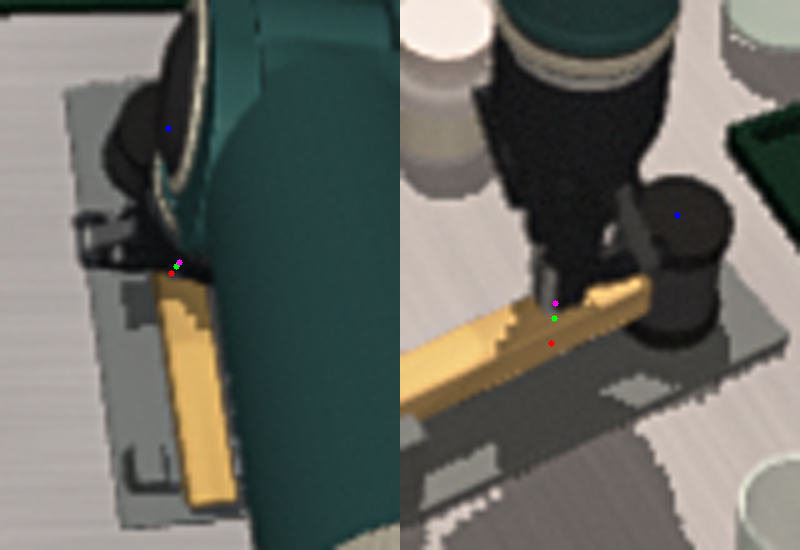

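```bash
python3 - <<'E'
from h import *
t=snapshot('top');s=snapshot('side')
for n,c,o in(('top',t,(350,150)),('side',s,(340,220))):
  for P in((588,37,41),(597,-48,41),(588,37,80),(597,-48,80),(592,-5,28)):
    print(n,P,((proj(c,P)-o+.5)*5+([400,0] if n=='side' else [0,0])).round())
print(read_state()["gripper_width"])
E
python3 -m handwheel '[[0,0,0,0,0],[0,0,0,0,0]]' 120
```

```text
top (588, 37, 41) [ 93. 279.]
top (597, -48, 41) [256. 259.]
top (588, 37, 80) [101. 265.]
top (597, -48, 80) [270. 245.]
top (592, -5, 28) [170. 275.]
side (588, 37, 41) [504. 264.]
side (597, -48, 41) [604. 392.]
side (588, 37, 80) [508. 210.]
side (597, -48, 80) [611. 339.]
side (592, -5, 28) [550. 343.]
0.17285350037029415
time_s: 5.5
eef_pos: [592.8, -5.5, 27.9]
eef_rot: [3.142, 0.0, -3.034]
wrist_force: [-0.0, 0.8, 0.5]
gripper_width: -0.0
grasp_force: 0.0
```

```bash
python3 - <<'E'
from h import *
t=snapshot('top');s=snapshot('side')
for z in(187,200,213,230,250):print(z,proj(t,(169.5,627.5,z)).round(1),proj(s,(169.5,627.5,z)).round(1))
a=cv2.resize(cv2.imread('pics/side0.png')[60:140,70:150],(400,400),interpolation=cv2.INTER_CUBIC)
b=cv2.resize(cv2.imread('pics/b.png')[30:230,90:290],(400,400),interpolation=cv2.INTER_CUBIC) # origin 160,100 -> 250,130
for P in((591.6,-5.1,200),(588,37,213),(597,-48,213)):
    u=(proj(s,P)-[250,130]+.5)*2;cv2.circle(b,tuple(int(v) for v in u),3,(0,0,255),-1)
for P in((169.5,627.5,200),):
    u=(proj(s,P)-[70,60]+.5)*5;cv2.circle(a,tuple(int(v) for v in u),3,(0,0,255),-1)
cv2.imwrite('pics/f.png',np.hstack([a,b]))
E
```

```text
187 [111.2 386.4] [123.  127.5]
200 [108.5 387.7] [121.8 123.5]
213 [105.8 389. ] [120.5 119.4]
230 [102.1 390.7] [118.8 113.9]
250 [ 97.6 392.9] [116.8 107.4]
```

View pics/f.png

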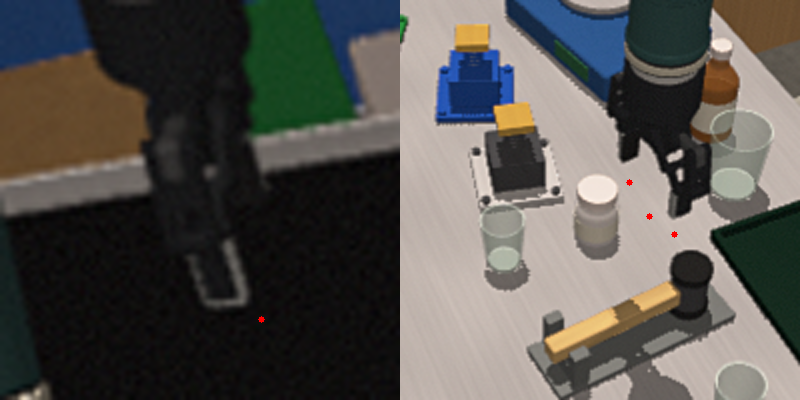

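```bash
python3 - <<'E'
from h import *
s=snapshot('side');t=snapshot('top')
for P in((169.5,627.5,213),(591.6,-5.1,213)):
  P=np.array(P);b=np.arctan2(P[1],P[0]);r=np.array([np.cos(b),np.sin(b),0]);tt=np.array([-np.sin(b),np.cos(b),0])
  for n,c in(('side',s),('top',t)):
    print(P,n,'per 10mm: radial',(proj(c,P+10*r)-proj(c,P)).round(2),'tang',(proj(c,P+10*tt)-proj(c,P)).round(2),'up',(proj(c,P+[0,0,10])-proj(c,P)).round(2))
a=cv2.imread('pics/top0.png')[360:430,70:140]
b=cv2.imread('pics/a.png')[40:160,80:200] # origin 240,100 -> 320,140
a=cv2.resize(a,(400,400),interpolation=cv2.INTER_CUBIC);b=cv2.resize(b,(400,400),interpolation=cv2.INTER_CUBIC)
cv2.convertScaleAbs(a,a,2.0,10);cv2.convertScaleAbs(b,b,1.6,10)
for P in((169.5,627.5,200),(169.5+.26*43,627.5+.966*43,213),(169.5-.26*43,627.5-.966*43,213)):
    u=(proj(t,P)-[70,360]+.5)*400/70;cv2.circle(a,tuple(int(v) for v in u),3,(0,0,255),-1)
for P in((591.6,-5.1,200),(588,37,213),(597,-48,213)):
    u=(proj(t,P)-[320,140]+.5)*400/120;cv2.circle(b,tuple(int(v) for v in u),3,(0,0,255),-1)
cv2.imwrite('pics/g.png',np.hstack([a,b]))
E
```

```text
[169.5 627.5 213. ] side per 10mm: radial [ 0.41 -2.19] tang [-3.84  0.36] up [-0.99 -3.18]
[169.5 627.5 213. ] top per 10mm: radial [-4.4  -1.23] tang [-1.29  4.62] up [-2.15  1.02]
[591.6  -5.1 213. ] side per 10mm: radial [ 4.3  -1.36] tang [-2.15 -3.21] up [ 0.33 -3.32]
[591.6  -5.1 213. ] top per 10mm: radial [-0.13 -4.43] tang [-4.51  0.03] up [ 0.77 -0.97]
```

View pics/g.png

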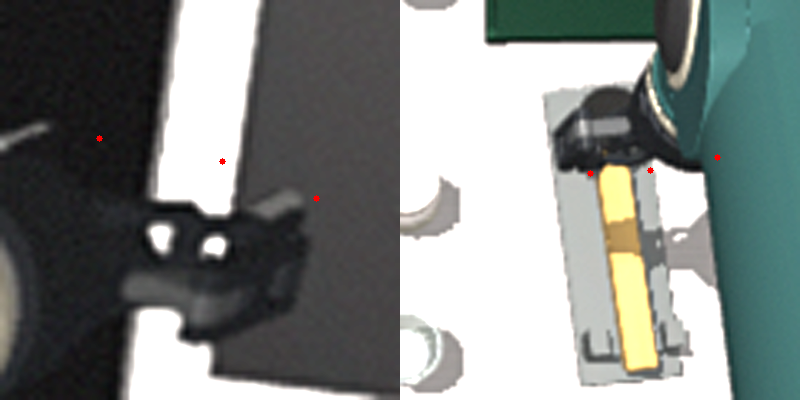

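Both cameras show the fingertips about 28 mm higher than the reported TCP. The fingers shut just above the handle without touching it, and the mallet hasn't moved. I'll reopen and go down gently, watching the force.

```bash
python3 -m handwheel '[[0,0,0,0,1],[0,0,0,0,1],[0,0,0,0,1],[0,0,0,0,1],[0,0,0,0,1],[0,0,0,0,1],[0.3,0,0.5,0,1],[0,0,0.5,0,1],[0,0,0.5,0,1]]' 120;python3 -m handwheel '[[0,0,0.5,0,1],[0,0,0.4,0,1],[0,0,0,0,1]]'; python3 -m handwheel '[[0,0,0.2,0,1],[0,0,0,0,0],[0,0,0,0,0],[0,0,0,0,0],[0,0,0,0,0],[0,0,0,0,0]]' 120
python3 - <<'E'
from h import *
t=snapshot('top');s=snapshot('side')
out=[]
for c,(x0,y0,x1,y1) in((t,(350,150,430,260)),(s,(340,220,420,330))):
    out.append(cv2.resize(c['image'][y0:y1,x0:x1],(400,550),interpolation=cv2.INTER_CUBIC))
cv2.imwrite('pics/i.png',np.hstack(out))
E
```

```text
time_s: 6.82
eef_pos: [589.6, -5.9, 12.4]
eef_rot: [3.142, -0.0, -3.035]
wrist_force: [-0.3, -0.1, -0.4]
gripper_width: 85.8
grasp_force: 0.0
time_s: 7.2
eef_pos: [589.5, -5.9, 3.5]
eef_rot: [3.142, -0.001, -3.035]
wrist_force: [-0.3, 0.5, -0.2]
gripper_width: 85.3
grasp_force: 0.0
time_s: 7.95
eef_pos: [589.9, -6.0, 2.4]
eef_rot: [3.142, 0.0, -3.035]
wrist_force: [-2.3, 0.4, 5.2]
gripper_width: 21.9
grasp_force: 118.1
```

```bash
python3 -m handwheel '[[0,0,-0.5,0,0],[0,0,-1,0,0],[0,0,-2,0,0],[0,0,-2.5,0,0],[0,0,0,0,0],[0,0,0,0,0]]'; cat > mal.py <<'E'
from m import *
from scipy.spatial.transform import Rotation as Q
def report():
    hS=blob(S,HS,(8,60,80),(30,255,255))
    return hS
E
python3 - <<'E'
from m import *
print(read_state()["ft_torque"].round(3))
for c,n in((T,'top'),(S,'side')):
    for k in("mallet_head",): print(n,[(np.round(d["extent"],1).tolist(),round(d["confidence"],2)) for d in spot_in(c,k)])
# predicted head if lifted 60
import itertools
def ex(c,dz):
    p=np.array([proj(c,(657+25*np.cos(a),1.5+25*np.sin(a),10+z+dz)) for a in np.linspace(0,6.3,30) for z in(0,72)]);return p.min(0).round(),p.max(0).round()
print("head side now",ex(S,60),"before",ex(S,0))
x0,y0=330,190
im=S["image"][y0:310,x0:430]
cv2.imwrite('pics/j.png',cv2.resize(im,None,fx=6,fy=5,interpolation=cv2.INTER_CUBIC)[:600,:800])
E
```

```text
time_s: 8.8
eef_pos: [589.4, -5.8, 61.8]
eef_rot: [3.141, -0.0, -3.034]
wrist_force: [-0.1, -0.2, -4.0]
gripper_width: 22.1
grasp_force: 117.8
[0.001 0.09  0.047]
top [([385.9, 205.0, 25.0, 88.6], 0.96), ([495.7, 335.4, 4.6, 8.7], 0.47)]
side [([366.1, 266.5, 91.2, 53.0], 0.95), ([282.4, 429.4, 70.1, 101.1], 0.73)]
head side now (array([384., 237.]), array([409., 274.])) before (array([382., 254.]), array([406., 291.]))
```

View pics/j.png

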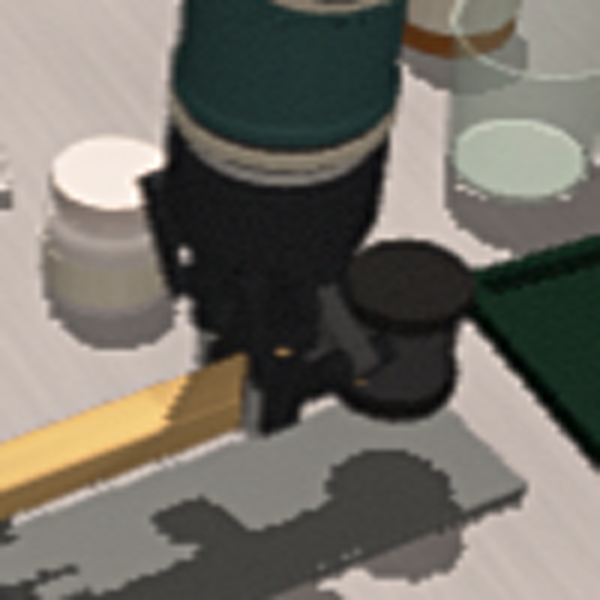

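The mallet lifted level: head at crop (410,330), handle crossing the fingers at (265,395), cradle empty beneath. I'll carry it high over to the square plunger.

```bash
python3 -m handwheel '[[0,0,-3,0,0],[0,0,-4,0,0],[0,0,-3,0,0],[0.5,2.0,0,0,0],[0.9,4.0,0,0,0],[0.9,4.0,0,0,0],[0.9,4.0,0,0,0],[0.9,4.0,0,0,0],[0.9,4.0,0,0,0],[0.9,4.0,0,0,0],[0.9,2.66,0,0,0],[0.03,1.0,0,0,0],[0,0,0,0,0],[0,0,0,0,0],[0,0,0,0,0]]' 
python3 - <<'E'
from m import *
from t import to
to(489.6,281.8,160,3.249)
for c,n in((T,'top'),(S,'side')):
    print(n,[(np.round(d["extent"],1).tolist(),round(d["confidence"],2)) for d in spot_in(c,"mallet_head")])
z0=169.4-7.6+7.6
zb=read_state()["eef_pos"][2]+7.6
hx,hy=np.array(read_state()["eef_pos"][:2])+[67.1,7.5]
for c,n in((T,'top'),(S,'side')):
    p=np.array([proj(c,(hx+25*np.cos(a),hy+25*np.sin(a),zb+z)) for a in np.linspace(0,6.3,30) for z in(0,72)]);lo,hi=p.min(0),p.max(0)
    print(n,"pred head box",lo.round(),hi.round(), "top ctr",proj(c,(hx,hy,zb+72)).round(1))
    # dark head mask
    a=(lo-8).astype(int);b=(hi+8).astype(int)
    h=blob(c,(*a,*b),(0,0,0),(180,255,60));print("dark blob",h[0].min(0),h[0].max(0),len(h[0]))
def crop(c,u,w,h,W,H):
    x,y=int(u[0]-w/2),int(u[1]-h/2);return cv2.resize(c["image"][max(y,0):y+h,max(x,0):x+w],(W,H),interpolation=cv2.INTER_CUBIC)
cv2.imwrite("pics/k.png",np.hstack([crop(T,proj(T,(hx,hy,150)),100,140,400,560),crop(S,proj(S,(hx,hy,150)),100,140,400,560)]))
print(T["image"][215,268])
E
```

```text
time_s: 10.88
eef_pos: [490.8, 280.2, 161.9]
eef_rot: [-3.141, 0.0, -3.037]
wrist_force: [0.5, 0.5, -3.2]
gripper_width: 21.7
grasp_force: 118.2
tcp [490.6 280.8 161.9] rpy [-3.141  0.    -3.036] t 10.975 w 22.0 g 118.18738102912903 F [ 0.4 -0.9 -3.8]
turn -6.285
shift cm tool [0.09 0.11 0.19]
top [([474.9, 324.2, 65.4, 69.4], 0.75)]
side [([282.0, 429.9, 70.3, 99.6], 0.9), ([275.7, 165.1, 88.0, 49.5], 0.71)]
top pred head box [250. 193.] [276. 221.] top ctr [261.2 204.6]
dark blob [262 186] [282 226] 178
side pred head box [295. 140.] [317. 177.] top ctr [305.8 146.5]
dark blob [287 132] [317 175] 796
[95 98 62]
```

View pics/k.png

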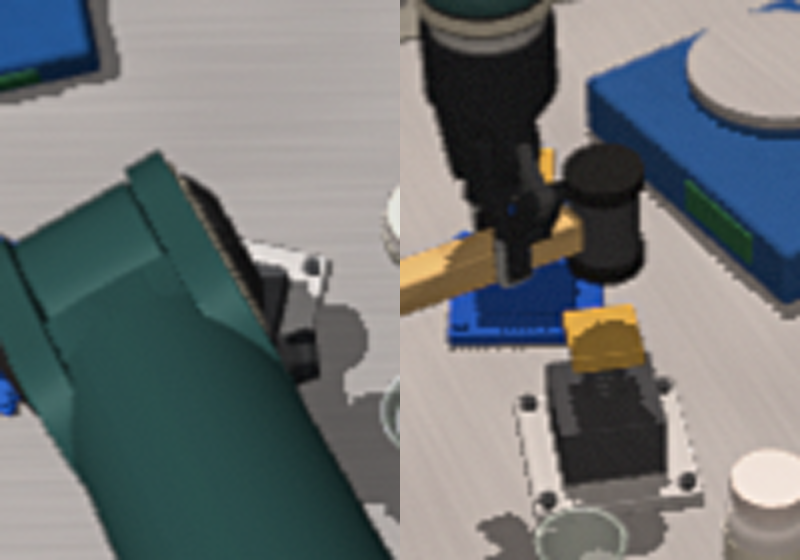

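The side view shows the head centred over the square cap: head at crop (605,215), cap at (605,340), with its shadow on the cap. First blow: backswing, then a fast stroke ending just short of home.

```bash
python3 -m handwheel '[[0.09,0.1,-2,0,0],[0,0,-2,0,0],[0,0,0,0,0],[0,0,6.2,0,0],[0,0,6.2,0,0],[0,0,1.0,0,0],[0,0,-5,0,0],[0,0,-5,0,0],[0,0,0,0,0]]'
cat > cap.py <<'E'
from m import *
from t import to
to(489.6,281.8,62)
def sil(s,pts):
    h=cv2.convexHull(np.array([proj(s,p) for p in pts],np.float32));m=cv2.moments(h)
    return np.array([m["m10"],m["m01"]])/m["m00"]
bs=blob(S,(285,183,335,232),(15,140,100),(35,255,255))
print("cap blob",bs[1].round(1),bs[0].min(0),bs[0].max(0),len(bs[0]))
R=np.array([[np.cos(-.23),-np.sin(-.23)],[np.sin(-.23),np.cos(-.23)]])
for z in(74,79,84,94,109):
    P=[[*(np.array([556.9,289.1])+R@[i,j]),k] for i in(-23,23) for j in(-23,23) for k in(z-14,z)]
    pp=np.array([proj(S,p) for p in P]);print(z,sil(S,P).round(1),pp.min(0).round(),pp.max(0).round())
E
python3 cap.py
```

```text
time_s: 12.2
eef_pos: [491.8, 283.9, 172.8]
eef_rot: [3.137, 0.007, -3.035]
wrist_force: [0.3, -0.3, -3.0]
gripper_width: 21.8
grasp_force: 119.5
tcp [488.6 282.3 168.2] rpy [-3.142 -0.    -3.035] t 12.3 w 22.2 g 119.51306462287903 F [ 0.6 -0.2 -5.3]
shift cm tool [-0.1  -0.06 10.62]
cap blob [306.8 200.5] [297 193] [316 208] 265
74 [307.  200.4] [297. 191.] [317. 209.]
79 [307. 199.] [297. 190.] [317. 208.]
84 [307.  197.6] [297. 189.] [317. 207.]
94 [306.9 194.7] [297. 186.] [317. 204.]
109 [306.8 190.4] [296. 181.] [317. 200.]
```

The cap is at or within a few mm of home. I'll give a second brisk blow with a little follow-through to make sure.

```bash
python3 -m handwheel '[[0,0,-1.8,0,0],[0,0,-1.5,0,0],[0,0,0,0,0],[0,0,6.2,0,0],[0,0,6.2,0,0],[0,0,1.9,0,0]]'; python3 -m handwheel '[[0,0,-5,0,0],[0,0,-5,0,0],[0,0,0,0,0],[0,0,0,0,0]]'; python3 cap.py
python3 - <<'E'
from m import *
h=blob(S,(230,130,312,200),(8,60,60),(30,255,255));print(h[1],h[2])
z=read_state()["eef_pos"];print(z)
p=np.array([proj(S,z+[ -120*.994,-120*.107,43.6-0]),proj(S,z+[40*.994,40*.107,43.6])]);print("pred axis",p.round(1),np.degrees(np.arctan2(*(p[1]-p[0])[::-1])))
print(np.degrees(.5*np.arctan2(2*np.cov(h[0].T)[0,1],np.cov(h[0].T)[0,0]-np.cov(h[0].T)[1,1])))
E
```

```text
time_s: 13.05
eef_pos: [483.6, 282.1, 56.2]
eef_rot: [-3.139, -0.012, -3.033]
wrist_force: [-21.3, -4.8, 30.6]
gripper_width: 21.9
grasp_force: 129.4
time_s: 13.55
eef_pos: [488.4, 282.2, 157.3]
eef_rot: [-3.141, -0.001, -3.034]
wrist_force: [0.2, -0.6, -4.0]
gripper_width: 22.3
grasp_force: 125.2
tcp [487.9 281.9 156.2] rpy [-3.140e+00 -3.000e-03 -3.034e+00] t 13.65 w 21.8 g 125.23353338241577 F [-0.3  0.3 -4.1]
shift cm tool [-0.2  -0.01  9.42]
cap blob [306.8 200.5] [297 193] [316 208] 264
74 [307.  200.4] [297. 191.] [317. 209.]
79 [307. 199.] [297. 190.] [317. 208.]
84 [307.  197.6] [297. 189.] [317. 207.]
94 [306.9 194.7] [297. 186.] [317. 204.]
109 [306.8 190.4] [296. 181.] [317. 200.]
[256.44907407 180.94753086] ((257.3545837402344, 180.65570068359375), (13.415306091308594, 50.1927375793457), 62.7004280090332)
[488.17234942 282.00258463 156.29078154]
pred axis [[233.7 186.1]
 [295.1 164. ]] -19.813670129263595
-28.407941572068726
```

The cap did not move on the second blow, which ended with 30 N of reaction, so it is home. The handle has pitched in the grip with the head a few degrees up. I'll carry the mallet back over the cradle and measure the pitch there.

```bash
python3 -m handwheel '[[-0.5,-2.0,0,0,0],[-0.9,-4.0,0,0,0],[-0.9,-4.0,0,0,0],[-0.9,-4.0,0,0,0],[-0.9,-4.0,0,0,0],[-0.9,-4.0,0,0,0],[-0.9,-4.0,0,0,0],[-0.9,-2.7,0,0,0],[-0.2,-1.0,0,0,0],[0,0,3,0,0],[0,0,3,0,0],[0,0,1.5,0,0],[0,0,0,0,0],[0,0,0,0,0]]'
cat > pit.py <<'E'
from m import *
from scipy.optimize import least_squares
from t import to
to(589.9,-6,2.4,3.249)
p=read_state()["eef_pos"]
def pts(th,dz,ds):
    # pivot at grip; handle from s=-123..42 along handle, +-12
    o=[]
    for s in(-123,-22):
        for y in(-12,12):
            for h in(-12,12):
                a=s+ds;X=a*np.cos(th)-h*np.sin(th);Z=a*np.sin(th)+h*np.cos(th)
                o.append([p[0]+X*.9943-y*.107,p[1]+X*.107+y*.9943,p[2]+43.6+dz+Z])
    return o
mid=proj(S,p+[-60,-6,40]).astype(int)
h=blob(S,(mid[0]-45,mid[1]-40,mid[0]+40,mid[1]+45),(8,60,60),(30,255,255))
m=np.zeros((480,640),np.uint8);m[h[0][:,1],h[0][:,0]]=1
print("blob",h[0].min(0),h[0].max(0),len(h[0]))
def ang(th,dz):
    hl=cv2.convexHull(np.array([proj(S,q) for q in pts(th,dz,0)],np.float32)).reshape(-1,2);return hl
best=[]
for th in np.radians(np.arange(-4,20,.5)):
    for dz in range(-10,11,2):
        r=np.zeros((480,640),np.uint8);hl=ang(th,dz);cv2.fillConvexPoly(r,np.round(hl).astype(int),1)
        cut=int(proj(S,p+[-22*.99,-2.4,43])[0]);a=r.copy();b=m.copy();a[:,cut:]=0;b[:,cut:]=0
        best.append(((a&b).sum()/max(1,(a|b).sum()),round(np.degrees(th),1),dz))
print(sorted(best)[::-1][:5])
E
python3 pit.py
```

```text
time_s: 15.5
eef_pos: [591.4, -4.9, 83.9]
eef_rot: [3.142, 0.002, -3.034]
wrist_force: [0.3, 0.6, -3.1]
gripper_width: 21.9
grasp_force: 125.1
tcp [591.5  -5.   84.2] rpy [ 3.142e+00  2.000e-03 -3.034e+00] t 15.6 w 21.7 g 125.06155729293823 F [ 0.7 -0.1 -4.5]
turn -6.283
shift cm tool [ 0.17 -0.08  8.18]
blob [323 253] [372 293] 776
[(np.float64(0.8849431818181818), np.float64(12.0), 6), (np.float64(0.8701117318435754), np.float64(12.5), 6), (np.float64(0.8679775280898876), np.float64(12.0), 2), (np.float64(0.8607242339832869), np.float64(13.0), 4), (np.float64(0.8604972375690608), np.float64(14.0), 8)]
```

Pitch is about 12° with the head up, so the tail should meet the saddle near z≈23. I'll lower with a light grip so the saddle levels the mallet.

```bash
python3 -m handwheel '[[0.16,-0.1,2.5,0,0],[0,0,2,0,0],[0,0,0.5,0,0],[0,0,0,0,0]]'; python3 -m handwheel '[[0,0,0,0,0],[0,0,0,0,0]]' 25; python3 -m handwheel '[[0,0,0.4,0,0],[0,0,0.4,0,0],[0,0,0.4,0,0],[0,0,0.3,0,0],[0,0,0,0,0]]'; python3 pit.py
```

```text
time_s: 16.1
eef_pos: [589.2, -6.4, 32.8]
eef_rot: [-3.142, -0.0, -3.034]
wrist_force: [-0.7, -0.1, -4.3]
gripper_width: 21.7
grasp_force: 125.1
time_s: 16.35
eef_pos: [589.6, -6.3, 33.6]
eef_rot: [3.142, 0.001, -3.035]
wrist_force: [-0.1, -0.0, -4.0]
gripper_width: 21.6
grasp_force: 125.1
time_s: 16.98
eef_pos: [589.3, -6.3, 18.7]
eef_rot: [3.141, -0.0, -3.034]
wrist_force: [-1.3, -0.1, 5.0]
gripper_width: 21.8
grasp_force: 126.3
tcp [589.3  -6.4  18.8] rpy [ 3.141  0.    -3.034] t 17.075 w 21.9 g 126.31401300430298 F [-0.1  0.2  4.5]
turn -6.283
shift cm tool [-0.06  0.03  1.64]
blob [322 273] [369 311] 729
[(np.float64(0.8783783783783784), np.float64(7.0), -2), (np.float64(0.8783783783783784), np.float64(6.5), -2), (np.float64(0.874439461883408), np.float64(12.5), 6), (np.float64(0.874439461883408), np.float64(12.0), 6), (np.float64(0.8718330849478391), np.float64(7.5), 0)]
```

```bash
python3 -m handwheel '[[0,0,0.3,0,0],[0,0,0.3,0,0],[0,0,0.3,0,0],[0,0,0,0,0]]';python3 -m handwheel '[[0,0,0.2,0,0],[0,0,0,0,0]]';python3 -m handwheel '[[0,0,0.2,0,0],[0,0,0,0,0]]'; python3 pit.py
```

```text
time_s: 17.58
eef_pos: [591.0, -6.4, 10.0]
eef_rot: [-3.141, 0.003, -3.034]
wrist_force: [3.0, 0.8, 8.2]
gripper_width: 22.1
grasp_force: 126.5
time_s: 17.82
eef_pos: [590.7, -6.3, 7.6]
eef_rot: [-3.141, 0.003, -3.034]
wrist_force: [4.2, 0.8, 5.1]
gripper_width: 21.7
grasp_force: 125.8
time_s: 18.08
eef_pos: [589.7, -6.2, 5.0]
eef_rot: [-3.142, 0.001, -3.034]
wrist_force: [3.7, -0.3, 3.1]
gripper_width: 21.7
grasp_force: 125.5
tcp [589.6  -6.3   5. ] rpy [-3.141e+00  1.000e-03 -3.034e+00] t 18.175 w 21.7 g 125.55638551712036 F [ 3.4 -0.5  3.5]
turn -6.283
shift cm tool [-0.03  0.03  0.26]
blob [321 276] [369 311] 721
[(np.float64(0.8851963746223565), np.float64(3.0), 4), (np.float64(0.8851963746223565), np.float64(-1.5), -2), (np.float64(0.8806646525679759), np.float64(-2.0), -2), (np.float64(0.8802395209580839), np.float64(2.0), 6), (np.float64(0.8765060240963856), np.float64(5.0), 8)]
```

```bash
python3 -m handwheel '[[0,0,0.15,0,0],[0,0,0,0,0]]';python3 -m handwheel '[[0,0,0.15,0,0],[0,0,0,0,0]]'; python3 pit.py; python3 - <<'E'
from m import *
# compare the mallet's handle and head regions with the first side picture
a=cv2.imread('pics/side0.png').astype(int);b=S["image"].astype(int)
def ext(im,box,lo,hi):
    q=blob({"image":im.astype(np.uint8)},box,lo,hi);return q[0].min(0),q[0].max(0),q[1].round(1),len(q[0])
for n,im in(("start",a),("now",b)):
    print(n,"tail",ext(im,(315,255,352,315),(8,60,80),(30,255,255)),"head",ext(im,(382,255,412,296),(0,0,0),(180,255,50)))
print([np.round(d["extent"],1).tolist() for d in spot_in(S,"mallet_head")][:2])
E
```

```text
time_s: 18.42
eef_pos: [589.8, -6.3, 4.0]
eef_rot: [3.142, 0.001, -3.034]
wrist_force: [3.4, -0.3, 7.4]
gripper_width: 21.9
grasp_force: 126.3
time_s: 18.68
eef_pos: [589.0, -6.4, 1.8]
eef_rot: [-3.142, 0.0, -3.034]
wrist_force: [3.0, 1.1, 3.9]
gripper_width: 21.7
grasp_force: 125.6
tcp [589.   -6.3   1.9] rpy [ 3.142  0.    -3.034] t 18.775 w 21.6 g 125.61090230941772 F [ 3.7 -0.2  3. ]
turn -6.283
shift cm tool [-0.09  0.02 -0.05]
blob [321 277] [369 311] 717
[(np.float64(0.902668759811617), np.float64(-1.0), 2), (np.float64(0.889922480620155), np.float64(-0.5), 2), (np.float64(0.8876755070202809), np.float64(-2.0), -2), (np.float64(0.8805513016845329), np.float64(-1.5), 0), (np.float64(0.8805513016845329), np.float64(-2.0), 0)]
start tail (array([322, 285]), array([351, 311]), array([337.1, 298.5]), 427) head (array([384, 256]), array([405, 290]), array([395.3, 272. ]), 551)
now tail (array([321, 285]), array([351, 311]), array([336.5, 298.3]), 450) head (array([382, 255]), array([405, 290]), array([392.8, 271.6]), 655)
[[363.5, 281.6, 87.2, 56.2], [280.9, 429.7, 70.8, 100.6]]
```

```bash
python3 -m handwheel '[[0,0,0.12,0,0],[0,0,0,0,0]]';python3 -m handwheel '[[0,0,0.12,0,0],[0,0,0,0,0]]'
```

```text
time_s: 19.18
eef_pos: [589.1, -6.4, 1.2]
eef_rot: [3.141, 0.0, -3.034]
wrist_force: [3.2, 1.3, 7.1]
gripper_width: 21.6
grasp_force: 126.8
time_s: 19.42
eef_pos: [589.1, -6.3, 1.0]
eef_rot: [3.141, -0.0, -3.034]
wrist_force: [-0.7, 0.1, 16.8]
gripper_width: 21.7
grasp_force: 128.0
```

Both ends are seated, since the force jumped as the descent stopped. I'll back off slightly, open in stages and lift clear.

```bash
python3 -m handwheel '[[0,0,-0.1,0,0],[0,0,0,0,0.28],[0,0,0,0,0.32],[0,0,0,0,0.4],[0,0,0,0,0.6],[0,0,0,0,1],[0,0,0,0,1],[0,0,0,0,1],[0,0,0,0,1],[0,0,-1,0,1],[0,0,-2,0,1],[0,0,-4,0,1],[0,0,-5,0,1],[0,0,-5,0,1],[0,0,-5,0,1],[0,0,0,0,1]]'
python3 -m handwheel '[[3,5,0,0,1],[3,5,0,0,1],[3,5,0,0,1],[3,5,0,0,1],[3,5,0,0,1],[0,5,0,0,1],[0,0,0,0,1],[0,0,0,0,1]]'
python3 - <<'E'
from m import *
a={"side":cv2.imread('pics/side0.png'),"top":cv2.imread('pics/top0.png')}
for n,c,hb,kb in(("side",S,(315,255,400,315),(382,250,412,296)),("top",T,(365,160,410,260),(365,160,402,195))):
  for w,im in(("start",a[n]),("now",c["image"])):
    q=blob({"image":im},hb,(8,60,80),(30,255,255));k=blob({"image":im},kb,(0,0,0),(180,255,45))
    print(n,w,"handle",q[1].round(1),q[0].min(0),q[0].max(0),len(q[0]),"head",k[1].round(1),k[0].min(0),k[0].max(0))
  for t in("beaker_a","sample_jar","weigh_boat_a","square_plunger_top","round_plunger_top"):
    print(n,t,[(np.round(d["extent"][:2]).tolist(),round(d["confidence"],2)) for d in spot_in(c,t)])
for b,n in(((285,183,335,232),"now"),):
    q=blob(S,b,(15,140,100),(35,255,255));print("cap",q[1],q[0].min(0),q[0].max(0))
q=blob(T,(250,198,298,240),(15,120,120),(35,255,255));print("capT",q[1],at(T,*q[1],74).round(1))
for nm,im in(("start",a["side"]),("now",S["image"])):
    q=blob({"image":im},(410,350,460,395),(15,120,100),(35,255,255));print("round",nm,q[1].round(2))
E
```

```text
time_s: 21.42
eef_pos: [592.0, -6.6, 226.9]
eef_rot: [3.142, 0.011, -3.035]
wrist_force: [-0.6, 0.0, 0.8]
gripper_width: 85.4
grasp_force: 0.0
time_s: 22.42
eef_pos: [407.7, 275.0, 220.4]
eef_rot: [-3.141, -0.0, -3.035]
wrist_force: [0.6, 0.2, -0.4]
gripper_width: 85.3
grasp_force: 0.0
side start handle [355.6 290.2] [322 270] [389 311] 985 head [395.3 271.9] [385 256] [405 289]
side now handle [354.3 290.6] [321 271] [388 311] 991 head [394.4 272.4] [384 256] [404 290]
side beaker_a [([302.0, 248.0], 0.73), ([420.0, 330.0], 0.59)]
side sample_jar [([348.0, 236.0], 0.62), ([422.0, 330.0], 0.59)]
side weigh_boat_a [([358.0, 362.0], 0.96)]
side square_plunger_top [([284.0, 153.0], 0.79), ([305.0, 201.0], 0.72), ([225.0, 128.0], 0.43)]
side round_plunger_top [([437.0, 374.0], 0.57)]
top start handle [387.3 218. ] [378 185] [397 251] 723 head [381.4 176.7] [371 166] [392 189]
top now handle [387.2 219.2] [378 186] [397 252] 725 head [381.5 177.8] [371 167] [392 190]
top beaker_a [([321.0, 245.0], 0.84), ([443.0, 186.0], 0.66)]
top sample_jar [([322.0, 195.0], 0.61)]
top weigh_boat_a [([441.0, 244.0], 0.91)]
top square_plunger_top [([120.0, 257.0], 0.87), ([195.0, 212.0], 0.68), ([270.0, 216.0], 0.64)]
top round_plunger_top [([445.0, 187.0], 0.65), ([501.0, 201.0], 0.59)]
cap [306.86090226 200.47744361] [297 193] [316 208]
capT [269.44705882 217.15294118] [556.3 288.6  74. ]
round start [434.37 372.35]
round now [434.31 372.42]
```

```bash
python3 -c "from bench import finish_job;print(finish_job())"
```

```text
the job is handed in; nothing more can be done
None
```

I drove the square plunger home with two brisk mallet blows, laid the mallet back in its cradle within about 3 mm of where it started, and handed the job in at about 22 s; the beakers, jar, weigh boat and round plunger show no movement.

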